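# Take the flat battery out of the label printer

### The job

The label printer's battery is flat. Press the orange release tab on its front inward so that the blue battery cover springs up, swing the cover right over on its rear pivot until it stays open leaning on the white hood, then lift the battery pack out by its yellow rib and set it down (do not drop it) flat, rib up, in the red tray at the front left of the bench, clear of the tape measure that stands there. Do not push or knock over the glue bottle, the kraft box, the stamp or the tape measure.

Things in the scene. Friction and masses are not known exactly. Their poses are not given: they have to be found in the camera images.
- printer: Grey label printer, fixed. Case 170 x 170 mm, 73 mm high; white hood (132 wide, x +85 to +120 mm, 128 mm high) at its rear. Origin: on the bench under the middle of the case; x points from its front (tab side, face at x = -85 mm) to its rear (hood), z up.
- release_tab (a joint): Orange release tab in the middle of the printer's front: 0 = out (rest), grows to 0.010 m when pressed inward, i.e. along the printer's +x; the latch lets go at about 6 mm. Sprung: 2.5 N at rest, about 5 N fully in, plus up to 5 N of latch friction. It springs back when let go, and the cover stays sprung up.
- tab_face (a point): Middle of the orange tab's front face, 46 mm above the bench, 14 mm proud of the case front; the face is 50 wide x 24 mm high. Axes as the printer's.
- cover: Blue snap-in battery cover, 142 wide x 138 long x 5 mm thick, 90 g, flush in the top of the case. Origin: middle of the 8 mm pivot rod at its rear (printer x = +60, z = 70 mm), captive in the printer; z is the outer face's normal, the plate is +-2.5 mm about the origin plane and reaches 137.5 mm along -x. Closed: axes as the printer's. It opens about y, front edge up; its tilt is the opening angle.
- cover_edge (a point): Middle of the cover's front edge, underside; axes as the cover's. Freed, springs lift the cover to about 0.28 rad (edge 38 mm up) and hold it. Past about 1.65 rad it falls back by itself and rests on the hood at about 1.95 rad. A latch leg, 18 mm wide, hangs 20 mm down from the middle of this edge, 121 to 132 mm from the rod: pry beside it
- bay_centre (a point): Middle of the battery bay's floor, 12 mm above the bench; axes as the printer's. The bay is open-topped under the cover, 146 mm wide in y; low fences, 28 mm above the bench, stand 3 to 8 mm round the pack. Once the cover is up, two 8 mm steel posts stand at printer x = -70, y = +-60 mm, tops up to 105 mm above the bench.
- pack: Black battery pack, 78 (x) x 100 (y) x 30 mm high, 0.25 kg, with a yellow rib on top to lift it by. Origin: centre of its underside; z up. Starts in the bay on its floor, under the cover.
- pack_rib (a point): Middle of the top of the yellow rib, 54 mm above the pack's underside; the rib is 60 long (pack's x), 14 thick (y) and 24 mm high.
- tray: Red tray, fixed, 170 (x) x 300 (y) x 22 mm high, walls 3 mm, floor 3 mm thick. Origin: centre of its underside. A tall blue shelf frame stands behind it (front posts at world x about 0.645, y 0.06 and 0.42, front rail 0.27 m up, more above): carry the pack round in front of that.
- tape_measure: Yellow tape measure, 35 (x) x 75 (y) x 62 mm high, standing in the tray, its long side roughly across the tray (along tray x), at a varying place along the tray's y. Origin: centre of its underside. Leave it alone.
- glue_bottle: White glue bottle with a red cap, 42 mm across, 112 mm high, standing near the printer. Origin: centre of its underside. Leave it alone.
- kraft_box: Small kraft box, 51 x 50 x 66 mm high, standing near the printer. Origin: centre of its underside. Leave it alone.
- stamp: Hand stamp with a wooden knob, 26 x 50 x 68 mm high, standing near the printer. Origin: centre of its underside. Leave it alone.
Mind the look-alikes: they are no part of the job. Of the things that look like the cover, the larger one is meant.

How it is judged:
On the way, in this order (a step that is already met when the one before it is completed fails the run):
1. the release tab is pressed in while the cover is still closed or just springing up (value of joint release_tab above 0.005 m and angle between cover's own z axis and vertical below 0.6 rad), for 0.04 s.
2. the cover is swung over past upright (angle between cover's own z axis and vertical above 1.7 rad), for 0.1 s.
3. the battery pack is lifted out of the printer (z of pack in the frame of printer above 0.075 m and angle between cover's own z axis and vertical above 1.6 rad), for 0.1 s.
At the end, for the whole second after the job is handed in: The pack lies flat (within 0.1 rad), rib up, on the floor of the red tray, not touching the tape measure, released and at rest; the cover is still on its pivot and stays open, at least 1.7 rad from closed (z of pack in the frame of tray between 0 and 0.008 m and x of pack in the frame of tray between -0.08 and 0.08 m and y of pack in the frame of tray between -0.14 and 0.14 m and angle between pack's own z axis and vertical below 0.1 rad and angle between cover's own z axis and vertical above 1.7 rad and distance between cover and printer below 0.11 m and contact force between pack and tape_measure below 0.1 N and linear speed of each of pack, cover below 0.02 m/s).
It fails at once if the glue bottle is pushed more than 20 mm or tipped (distance of glue_bottle from where it was at the start of the episode above 0.02 m or angle between glue_bottle's own z axis and vertical above 0.35 rad).
It fails at once if the kraft box is pushed more than 20 mm or tipped (distance of kraft_box from where it was at the start of the episode above 0.02 m or angle between kraft_box's own z axis and vertical above 0.35 rad).
It fails at once if the stamp is pushed more than 20 mm or tipped (distance of stamp from where it was at the start of the episode above 0.02 m or angle between stamp's own z axis and vertical above 0.35 rad).
It fails at once if the tape measure is pushed more than 20 mm or tipped (distance of tape_measure from where it was at the start of the episode above 0.02 m or angle between tape_measure's own z axis and vertical above 0.35 rad).
It fails at once if the pack is dropped (falls freely by more than about 25 mm) (linear speed of pack above 0.7 m/s and contact force between pack and the fingers below 0.1 N).
It also fails if it takes over 69 s, if anything falls off the work surface, if the arm or the gripper's body presses on something with over 40 N, if the wrist force passes 120 N, or if a joint passes its speed limit or range.

### The arm

A 7-joint arm with a two-finger parallel gripper is mounted at the origin on a cart in front of the work surface, level with it; the furniture and walls round the work are solid. World frame = base frame: x ahead of the robot, y to its left, z up, the work surface at z = 0. Lengths are in m, angles in rad, forces in N, time in s.
With the tool pointing down it reaches from about 0.4 to 0.9 m from the base axis. Payload 5.5 kg.
Tool frame: the origin (TCP) lies midway between the tips of the shut fingers; the grasp point (between the pads) lies 19 mm behind it (manip.grip_depth is the distance from the TCP to the grasp point, in m); z points along the fingers, x is the direction in which the jaws open and shut, and the axes are right-handed (so a half turn about z gives the same grasp; the last joint's range is limited). The gripper opens to 92 mm and grips with 3 to 60 N. Pads are 19 mm wide; open, the fingers measure 130 mm over their backs; the gripper's body (75 mm by 190 mm) begins 47 mm behind the grasp point.
Start: joints at [-0.865, 0.501, -0.427, 1.55, 0.221, 1.138, -0.21], TCP at [0.278, 0.587, 0.227] pointing down, gripper open.
Joint ranges: [-2.88, 2.88], [-0.31, 2.03], [-1.54, 1.56], [0.2, 2.42], [-1.41, 4.55], [0.19, 2.02], [-2.57, 2.57]. Speed limits (rad/s): [2.57, 2.57, 3.14, 3.14, 3.14, 3.14, 3.14].

### API

Orientations are given as a unit quaternion [x, y, z, w].
In Python, from bench import manip, effector, viewer gives the robot as it stands. Calls block until the motion is done:
- manip.move_pose(position, orientation): joint-space move of the TCP to a pose.
- manip.servo_line(position, ori=None, vel=0.15): straight line of the TCP; ori=None keeps the orientation; vel is the mean speed in m/s.
- manip.movej(angles): joint-space move.
- effector.open_jaws() and effector.close(f_grip=None): open the fingers fully, or close them until they stop; f_grip is the grip in N (None keeps the last).
- manip.sleep(seconds).
- manip.solve_ik(position, orientation): joint angles nearest the present ones, or None.
- viewer.get_image(name): name is "scene" or "top"; returns the picture (384x512x3 uint8, red, green, blue); there is no depth.
- viewer.get_calibration(name): a dict with "vfov" (degrees; the focal length in pixels is half the picture's height over the tangent of half this angle, whatever the lens; pixels are square), "cx", "cy" (the principal point, pixels), "eye" and "attitude" of the camera in the world. Camera axes: x right, y down, z forward; pixel columns grow to the right and rows downward; lengths in m; the calibration is good to about 2 mm. A picture is of the moment at which its call begins. get_calibration takes no time and is no camera call.
A pose or a line that the arm cannot do raises manip.PlanningError and nothing moves.
- manip.hand_in(): hands the job in, once; it reports no verdict.
Readings, each from a call of its own:
- manip.current_clock(): time.
- manip.current_q(): joint angles.
- manip.current_joint_velocities(): joint speeds.
- manip.current_tau(): joint torques, N m.
- manip.current_tool_pos(): TCP position.
- manip.current_tcp_rot(): TCP orientation.
- manip.current_force(): force on the tool from outside, world axes, zero at the start.
- manip.current_wrist_torque(): the same for the moment, N m.
- manip.current_finger_gap(): finger opening in m.
Only numpy, scipy, OpenCV 4.12 (cv2) and the standard library are available. Lean on these libraries where they do the work, as an engineer would, in place of code of your own. Each camera call takes 0.05 s, during which the arm holds its last target.

## Working session

There is one attempt and no reset: what is moved stays moved. The work goes in short steps, each a Python script; the robot and the scene stay as the last script left them, time stands still between calls to the robot, and variables do not carry over. Pictures are saved under pics/ and viewed, and the job is handed in when it is done.

```bash
ls; mkdir -p pics
python3 - <<'E'
from bench import manip, effector, viewer
import cv2
for n in ("scene","top"):
    im=viewer.get_image(n); cv2.imwrite(f"pics/{n}0.png",im[:,:,::-1]); print(n,viewer.get_calibration(n))
print(manip.current_clock(),manip.current_tool_pos(),manip.current_tcp_rot(),manip.current_finger_gap())
E
```

```text
pics
scene {'vfov': 42.317187612412596, 'cx': 251.33832272579428, 'cy': 190.53701455852965, 'eye': array([-0.37734283,  0.81425508,  0.62637351]), 'attitude': array([-0.35638478,  0.76367756, -0.49059058,  0.22160179])}
top {'vfov': 44.74852446699446, 'cx': 256.33298528431675, 'cy': 195.3793900593812, 'eye': array([0.40249964, 0.02967117, 1.54711701]), 'attitude': array([-0.70491136,  0.70704676, -0.03420197,  0.04488975])}
0.1 [0.27829363 0.58673072 0.22576511] [ 8.45117548e-01  5.34579804e-01 -7.56056235e-04  4.38084602e-04] 0.0916884018739758
```

View pics/scene0.png

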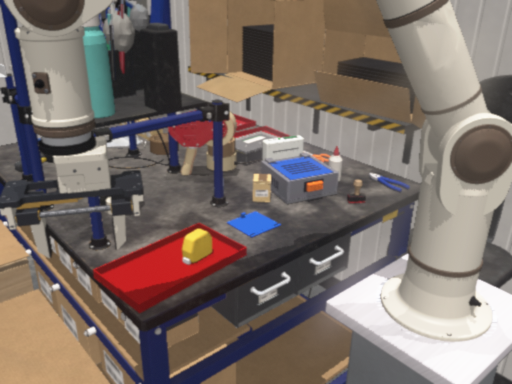

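View pics/top0.png

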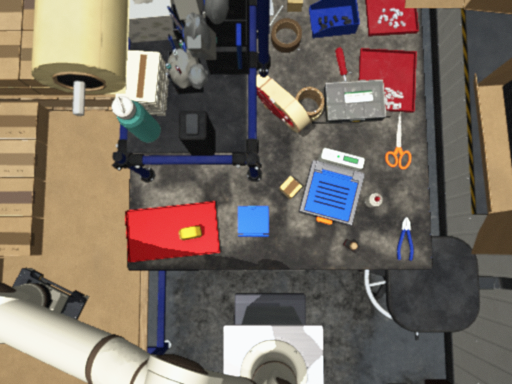

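The top view shows the printer at about (333,192), its orange tab at (324,221), the kraft box at (291,187), the glue bottle at (376,199), the stamp at (351,244), the tray at (172,231) and the tape measure at (190,232). The blue decoy plate is at (254,221). Next I'll measure them.

```bash
cat > h.py <<'E'
import numpy as np, cv2
from scipy.spatial.transform import Rotation as R
from bench import manip, effector, viewer
def cal(n):
    c=viewer.get_calibration(n); f=192/np.tan(np.radians(c['vfov'])/2)
    return f,c['cx'],c['cy'],np.array(c['eye']),R.from_quat(c['attitude']).as_matrix()
def ray(n,uv):
    f,cx,cy,e,A=cal(n); d=A@np.array([(uv[0]-cx)/f,(uv[1]-cy)/f,1.]); return e,d/np.linalg.norm(d)
def onz(n,uv,z):
    e,d=ray(n,uv); return e+d*(z-e[2])/d[2]
def proj(n,p):
    f,cx,cy,e,A=cal(n); q=A.T@(np.asarray(p,float)-e); return np.array([cx+f*q[0]/q[2],cy+f*q[1]/q[2]])
def tri(u1,u2):
    e1,d1=ray("scene",u1); e2,d2=ray("top",u2)
    M=np.stack([d1,-d2],1); s,*_=np.linalg.lstsq(M,e2-e1,rcond=None)
    a=e1+s[0]*d1; b=e2+s[1]*d2; return (a+b)/2,np.linalg.norm(a-b)
def snap(n,name,crop=None,k=1):
    im=viewer.get_image(n); 
    save(im,name,crop,k); return im
def save(im,name,crop=None,k=1):
    if crop: x0,y0,x1,y1=crop; im=im[y0:y1,x0:x1]
    cv2.imwrite(f"pics/{name}.png",cv2.resize(im,None,fx=k,fy=k,interpolation=cv2.INTER_CUBIC)[:,:,::-1])
def blobs(im,lo,hi,mina=15):
    h=cv2.cvtColor(im,cv2.COLOR_RGB2HSV); m=cv2.inRange(h,np.array(lo),np.array(hi))
    n,l,st,c=cv2.connectedComponentsWithStats(m)
    out=[]
    for i in range(1,n):
        if st[i,4]>=mina:
            cs,_=cv2.findContours((l==i).astype(np.uint8),cv2.RETR_EXTERNAL,cv2.CHAIN_APPROX_NONE)
            out.append((st[i,4],c[i].round(1),cv2.minAreaRect(cs[0]),cs[0]))
    return sorted(out,key=lambda t:-t[0])
E
python3 - <<'E'
from h import *
T=cv2.imread('pics/top0.png')[:,:,::-1].copy(); S=cv2.imread('pics/scene0.png')[:,:,::-1].copy()
save(T,'top_c',(230,140,430,270),4); save(S,'sc_c',(220,120,420,240),4)
for n,im in(("top",T),("scene",S)):
  for nm,lo,hi in(("blue",(100,120,120),(118,255,255)),("orange",(5,170,150),(16,255,255)),("yellow",(20,150,120),(32,255,255)),("red",(0,190,80),(3,255,255))):
    for b in blobs(im,lo,hi)[:6]:
      print(n,nm,b[0],b[1],np.round(cv2.boxPoints(b[2]),1).tolist() if b[0]>100 else '')
E
```

```text
top blue 1937 [331.1 194.6] [[303.79998779296875, 209.60000610351562], [314.8999938964844, 166.89999389648438], [358.79998779296875, 178.3000030517578], [347.70001220703125, 221.0]]
top blue 951 [253.1 220.9] [[238.0, 206.0], [268.0, 206.0], [268.0, 236.0], [238.0, 236.0]]
top blue 639 [329.3  16.2] [[308.70001220703125, 8.0], [350.79998779296875, 3.0999999046325684], [353.70001220703125, 28.299999237060547], [311.6000061035156, 33.29999923706055]]
top blue 97 [400.2 243.9] 
top blue 97 [410.2 244.8] 
top blue 84 [238.5  34. ] 
top orange 227 [397.8 158.2] [[385.0, 148.0], [410.0, 148.0], [410.0, 168.0], [385.0, 168.0]]
top orange 35 [323.6 221.1] 
top orange 15 [179.5 233.9] 
top yellow 212 [189.7 232.3] [[178.39999389648438, 229.10000610351562], [199.0, 225.0], [201.10000610351562, 235.39999389648438], [180.5, 239.5]]
top red 2401 [163.8 227.8] [[122.69999694824219, 210.8000030517578], [214.6999969482422, 201.10000610351562], [220.0, 251.89999389648438], [128.10000610351562, 261.6000061035156]]
top red 19 [217.3 241.4] 
scene blue 825 [299.9 167.6] [[270.70001220703125, 162.3000030
[... 657 characters left out ...]
51562]]
scene blue 18 [189.7 113.4] 
scene orange 132 [314.2 185.3] [[305.5, 182.6999969482422], [321.70001220703125, 179.5], [323.29998779296875, 187.6999969482422], [307.20001220703125, 191.0]]
scene orange 29 [182.4 245. ] 
scene orange 22 [211.6 242.8] 
scene yellow 708 [196.7 244.6] [[183.0, 229.0], [210.0, 229.0], [210.0, 261.0], [183.0, 261.0]]
scene yellow 36 [390.5 125.5] 
scene yellow 32 [375.4 121.4] 
scene yellow 27 [332.9 109.5] 
scene yellow 24 [320.2 106. ] 
scene yellow 17 [274.7  93. ] 
scene red 4890 [160.2 269.8] [[91.69999694824219, 270.3999938964844], [216.10000610351562, 215.8000030517578], [238.8000030517578, 267.6000061035156], [114.4000015258789, 322.20001220703125]]
```

```bash
sleep 0
```

```text
(no output)
```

View pics/top_c.png

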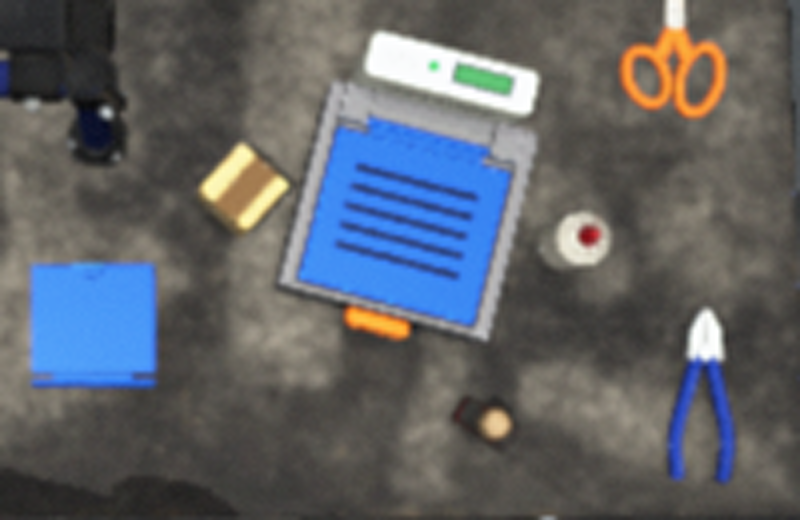

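View pics/sc_c.png

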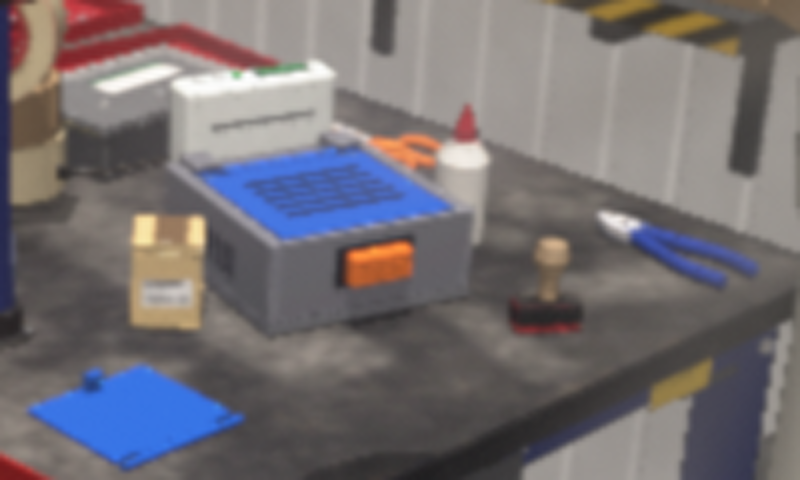

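```bash
cat >> h.py <<'E'
def tc(u,v): return (230+u/4-0.375,140+v/4-0.375)
def sc(u,v): return (220+u/4-0.375,120+v/4-0.375)
E
python3 - <<'E'
from h import *
np.set_printoptions(precision=4,suppress=True)
c={}
for k,(u,v) in dict(RL=(335,82),FL=(281,286),FR=(490,337),RR=(539,133)).items(): c[k]=onz("top",tc(u,v),.073); print(k,c[k])
print("mid",sum(c.values())/4, [np.linalg.norm(c[a]-c[b]) for a,b in(("RL","FL"),("FL","FR"),("FR","RR"),("RL","RR"))])
for a,b in(("FL","RL"),("FR","RR"),("FR","FL"),("RR","RL")):
    d=c[b]-c[a]; print(a,b,np.degrees(np.arctan2(d[1],d[0])))
print("blue rect", [onz("top",p,.0725) for p in [(303.8,209.6),(314.9,166.9),(358.8,178.3),(347.7,221)]])
# triangulate case corners and tab
print("FL",tri(sc(275,247),tc(281,286)),"FR",tri(sc(470,212),tc(490,337)))
print("tabtop", onz("top",(323.6,221.1),.058))
for nm,s,t in(("glue cap",(467,105),(590,235)),("kraft",None,(243,187)),("stampknob",(553,243),(495,424))):
    if s: print(nm,tri(sc(*s),tc(*t)))
    else: print(nm,onz("top",tc(*t),.066))
print("stampbase",onz("top",tc(462,411),.02), onz("scene",sc(545,315),.01), onz("scene",sc(510,328),0), onz("scene",sc(580,328),0))
print("kraft base", [onz("scene",sc(*p),0) for p in((131,322),(192,328),(204,305))],[onz("top",tc(*p),.066) for p in((198,188),(241,143),(289,184),(243,233))])
print("glue", onz("scene",sc(463,240),0), onz("top",tc(583,238),.09))
for p in [(122.7,210.8),(214.7,201.1),(220,251.9),(128.1,261.6)]: print("tray top",onz("top",p,.022))
print("tape",[onz("top",p,.062) for p in [(178.4,229.1),(199,225),(201.1,235.4),(180.5,239.5)]])
T=cv2.imread('pics/top0.png')[:,:,::-1].copy(); S=cv2.imread('pics/scene0.png')[:,:,::-1].copy()
save(T,'tray_t',(115,190,235,270),6); save(S,'tray_s',(85,210,255,310),4)
E
```

```text
RL [ 0.6811 -0.1311  0.073 ]
FL [ 0.5175 -0.0859  0.073 ]
FR [ 0.4767 -0.2497  0.073 ]
RR [ 0.639  -0.2927  0.073 ]
mid [ 0.5786 -0.1898  0.073 ] [np.float64(0.16969195656374098), np.float64(0.16882756414899341), np.float64(0.16789845170214562), np.float64(0.16696259789153567)]
FL RL -15.458109597091427
FR RR -14.834124394528839
FR FL 76.01378854433938
RR RL 75.41121371541175
blue rect [array([ 0.5224, -0.0984,  0.0725]), array([ 0.6592, -0.1357,  0.0725]), array([ 0.6217, -0.2746,  0.0725]), array([ 0.4859, -0.2361,  0.0725])]
FL (array([ 0.5166, -0.0873,  0.0695]), np.float64(0.0034220057246692943)) FR (array([ 0.4772, -0.251 ,  0.0656]), np.float64(0.0003628105851228202))
tabtop [ 0.4866 -0.1621  0.058 ]
glue cap (array([ 0.5511, -0.323 ,  0.1117]), np.float64(0.005448645110081316))
kraft [ 0.5976 -0.0571  0.066 ]
stampknob (array([ 0.407 , -0.2551,  0.0636]), np.float64(0.004445713531249305))
stampbase [ 0.4194 -0.2356  0.02  ] [ 0.4016 -0.2516  0.01  ] [ 0.4165 -0.232   0.    ] [ 0.3845 -0.2714  0.    ]
kraft base [array([ 0.5959, -0.0265,  0.    ]), array([ 0.5609, -0.0541,  0.    ]), array([ 0.5838, -0.0867,  0.    ])] [array([ 0.5969, -0.0211,  0.066 ]), array([ 0.6332, -0.0558,  0.066 ]), array([ 0.5998, -0.0938,  0.066 ]), array([ 0.5606, -0.0567,  0.066 ])]
glue [ 0.543 -0.327  0.   ] [ 0.5531 -0.3209  0.09  ]
tray top [0.5246 0.4928 0.022 ]
tray top [0.5555 0.1896 0.022 ]
tray top [0.3895 0.1711 0.022 ]
tray top [0.3588 0.4702 0.022 ]
tape [array([0.4623, 0.3006, 0.062 ]), array([0.4751, 0.235 , 0.062 ]), array([0.4421, 0.2279, 0.062 ]), array([0.4293, 0.2934, 0.062 ])]
```

View pics/tray_t.png

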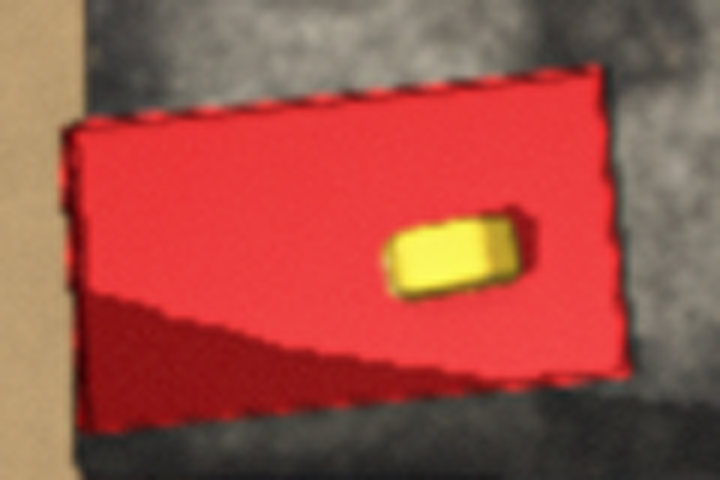

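View pics/tray_s.png

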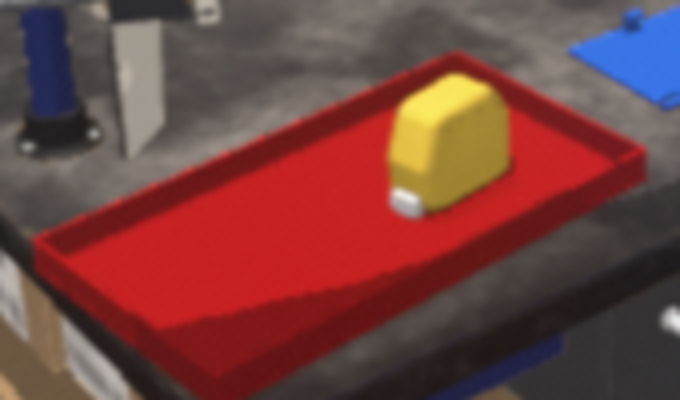

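```bash
cat >> h.py <<'E'
PC=np.array([.579,-.189]); YAW=np.radians(-15.0)
ex=np.array([np.cos(YAW),np.sin(YAW),0]); ey=np.array([-np.sin(YAW),np.cos(YAW),0])
def P(x,y,z): return np.array([PC[0],PC[1],0])+ex*x+ey*y+np.array([0,0,z])
def inP(p): d=np.asarray(p)-np.array([PC[0],PC[1],0]); return np.array([d@ex,d@ey,p[2]])
def ori(a,s=1):  # tool z tilted: a below horizontal toward printer +x ; tool x = s*ey
    z=ex*np.cos(a)-np.array([0,0,np.sin(a)]); x=s*ey
    return R.from_matrix(np.stack([x,np.cross(z,x),z],1)).as_quat()
def pry(th,a,y=.032,s0=.015,h=.0095):
    d=np.array([np.cos(a),-np.sin(a)]);u=np.array([np.sin(a),np.cos(a)])
    rod=np.array([.060,.070]); r=np.array([-np.cos(th),np.sin(th)]); n=np.array([np.sin(th),np.cos(th)])
    if th<a: q=rod+.1375*r-.0025*n-h*u+s0*d
    else: q=rod+(.1375-s0)*r-.0025*n-h*u
    return P(q[0],y,q[1])
E
python3 - <<'E'
from h import *
np.set_printoptions(precision=3,suppress=True)
# tab face centre from scene ray on plane printer x=-.099
e,d=ray("scene",(314.2,185.3)); t=(-.099-(e-P(0,0,0))@ex)/(d@ex); print("tab face in printer",inP(e+t*d))
for k,p in dict(glue=(.551,-.323,0),kraft=(.5976,-.0571,0),stamp=(.404,-.252,0)).items(): print(k,inP(p))
for nm,pts in dict(FLb=(-.085,.085,0),FLt=(-.085,.085,.073),FRt=(-.085,-.085,.073),FRb=(-.085,-.085,0)).items(): print(nm,(proj("scene",P(*pts))-[220,120])*4+1.5)
for s in(1,-1):
  for nm,p,a in [("press",P(-.107,.005,.041),60)]+[(f"pry{t}",pry(t,np.radians(45)),45) for t in(.28,.7,1.0,1.4,1.8)]+[("pick",P(-.01,0,.046),90),("up",P(-.01,0,.17),90)]:
    print(s,nm,p,manip.solve_ik(p,ori(np.radians(a),s)))
E
```

```text
tab face in printer [-0.099  0.002  0.048]
glue [ 0.008 -0.137  0.   ]
kraft [-0.016  0.132  0.   ]
stamp [-0.153 -0.106  0.   ]
FLb [263.691 336.173]
FLt [267.908 242.186]
FRt [471.876 204.262]
FRb [463.616 294.788]
1 press [ 0.477 -0.156  0.041] None
1 pry0.28 [ 0.521 -0.14   0.088] None
1 pry0.7 [ 0.546 -0.147  0.139] None
1 pry1.0 [ 0.573 -0.154  0.165] [ 1.143  0.434 -1.071  2.4    2.264  0.483 -0.577]
1 pry1.4 [ 0.616 -0.166  0.184] [ 0.779  0.313 -0.648  2.302  2.361  0.297 -0.754]
1 pry1.8 [ 0.663 -0.178  0.183] [ 0.351  0.327 -0.169  2.207  2.67   0.195 -1.119]
1 pick [ 0.569 -0.186  0.046] [ 0.309  0.605 -0.05   1.814  0.043  0.724  1.546]
1 up [ 0.569 -0.186  0.17 ] [ 0.215  0.436  0.074  1.75  -0.038  0.956  1.612]
-1 press [ 0.477 -0.156  0.041] None
-1 pry0.28 [ 0.521 -0.14   0.088] None
-1 pry0.7 [ 0.546 -0.147  0.139] None
-1 pry1.0 [ 0.573 -0.154  0.165] [ 0.774  0.288 -0.639  2.409  2.55   0.357  2.179]
-1 pry1.4 [ 0.616 -0.166  0.184] [ 0.578  0.277 -0.422  2.307  2.535  0.255  2.177]
-1 pry1.8 [ 0.663 -0.178  0.183] [ 0.384  0.329 -0.206  2.206  2.623  0.2    2.076]
-1 pick [ 0.569 -0.186  0.046] [ 0.005  0.631  0.353  1.825 -0.307  0.74  -1.308]
-1 up [ 0.569 -0.186  0.17 ] [-0.015  0.456  0.374  1.759 -0.197  0.963 -1.395]
```

Run:
```python
from h import *
for a in (50,55,60,65,70,75,80,85,90,95,100):
  o=[]
  for s in(1,-1):
    for p in [P(-.107,.005,.041),P(-.107,.005,.046),P(-.107,.005,.052)]+[pry(t,np.radians(a)) for t in(.28,.5,.7,1.0,1.4,1.8)]:
      o.append('01'[manip.solve_ik(p,ori(np.radians(a),s)) is not None])
  print(a,''.join(o))
```

```text
50 000001111000000111
55 000011111000011011
60 000111111000111111
65 111111111000111111
70 111111111111111111
75 111111111111111111
80 111111111111111111
85 111111111111111111
90 111111111111111111
95 111111111111111111
100 111111111111111111
```

Run:
```python
from h import *
np.set_printoptions(precision=3,suppress=True)
a=np.radians(70); o=ori(a,1)
effector.close(10); print(manip.current_clock(),manip.current_finger_gap())
manip.move_pose([.42,.28,.25],ori(np.radians(90)))
print(manip.current_clock(),manip.current_q())
manip.move_pose(P(-.15,.004,.15),o)
print(manip.current_clock(),manip.current_q())
manip.servo_line(P(-.125,.004,.043))
print(manip.current_clock(),inP(manip.current_tool_pos()),manip.current_force())
save(viewer.get_image("scene"),'press_s',(220,90,420,240),4); save(viewer.get_image("top"),'press_t',(230,140,430,270),4)
```

```text
1.5333 0.0005490624685907757
2.8167 [-0.274  0.209 -0.42   1.883  0.096  1.069  0.578]
4.425 [ 0.398  0.064 -0.137  2.375  0.021  0.354  1.556]Traceback (most recent call last):
  File "<stdin>", line 9, in <module>
bench.PlanningError: the arm cannot follow that straight line within its joint ranges
```

Run:
```python
from h import *
for a in (66,70,74):
  print(a,[(x,z,manip.solve_ik(P(x,.004,z),ori(np.radians(a))) is not None) for x in(-.15,-.135,-.125,-.115,-.107) for z in(.043,.08,.12,.15)])
```

```text
66 [(-0.15, 0.043, False), (-0.15, 0.08, False), (-0.15, 0.12, False), (-0.15, 0.15, False), (-0.135, 0.043, False), (-0.135, 0.08, False), (-0.135, 0.12, False), (-0.135, 0.15, True), (-0.125, 0.043, False), (-0.125, 0.08, False), (-0.125, 0.12, True), (-0.125, 0.15, True), (-0.115, 0.043, True), (-0.115, 0.08, True), (-0.115, 0.12, True), (-0.115, 0.15, True), (-0.107, 0.043, True), (-0.107, 0.08, True), (-0.107, 0.12, True), (-0.107, 0.15, True)]
70 [(-0.15, 0.043, False), (-0.15, 0.08, False), (-0.15, 0.12, True), (-0.15, 0.15, True), (-0.135, 0.043, True), (-0.135, 0.08, True), (-0.135, 0.12, True), (-0.135, 0.15, True), (-0.125, 0.043, True), (-0.125, 0.08, True), (-0.125, 0.12, True), (-0.125, 0.15, True), (-0.115, 0.043, True), (-0.115, 0.08, True), (-0.115, 0.12, True), (-0.115, 0.15, True), (-0.107, 0.043, True), (-0.107, 0.08, True), (-0.107, 0.12, True), (-0.107, 0.15, True)]
74 [(-0.15, 0.043, True), (-0.15, 0.08, True), (-0.15, 0.12, True), (-0.15, 0.15, True), (-0.135, 0.043, True), (-0.135, 0.08, True), (-0.135, 0.12, True), (-0.135, 0.15, True), (-0.125, 0.043, True), (-0.125, 0.08, True), (-0.125, 0.12, True), (-0.125, 0.15, True), (-0.115, 0.043, True), (-0.115, 0.08, True), (-0.115, 0.12, True), (-0.115, 0.15, True), (-0.107, 0.043, True), (-0.107, 0.08, True), (-0.107, 0.12, True), (-0.107, 0.15, True)]
```

Run:
```python
from h import *
np.set_printoptions(precision=3,suppress=True)
o=ori(np.radians(72))
manip.servo_line(P(-.126,.004,.12),o,vel=.2)
manip.servo_line(P(-.126,.004,.043),vel=.15)
print(manip.current_clock(),inP(manip.current_tool_pos()),manip.current_force())
save(viewer.get_image("scene"),'press_s',(220,90,420,240),4); save(viewer.get_image("top"),'press_t',(230,140,430,270),4)
```

```text
Traceback (most recent call last):
bench.PlanningError: the arm cannot follow that straight line within its joint ranges
```

Run:
```python
from h import *
np.set_printoptions(precision=3,suppress=True)
print(manip.current_clock(),inP(manip.current_tool_pos()),manip.current_q())
for a in(72,76,80):
  for x in (-.126,-.118): print(a,x,manip.solve_ik(P(x,.004,.12),ori(np.radians(a))),manip.solve_ik(P(x,.004,.043),ori(np.radians(a))))
```

```text
4.7667 [-0.126  0.005  0.119] [ 0.378  0.184 -0.122  2.321  0.067  0.326  1.513]
72 -0.126 [ 0.38   0.182 -0.122  2.322  0.067  0.326  1.512] [ 0.849  0.443 -0.655  2.345  1.167  0.28   0.483]
72 -0.118 [ 0.377  0.194 -0.12   2.305  0.07   0.33   1.51 ] [ 0.654  0.405 -0.434  2.333  0.941  0.201  0.681]
76 -0.126 [ 0.38   0.206 -0.124  2.265  0.061  0.428  1.518] [ 0.34   0.375 -0.083  2.304  0.134  0.221  1.449]
76 -0.118 [ 0.377  0.219 -0.122  2.248  0.063  0.433  1.516] [ 0.341  0.385 -0.085  2.286  0.135  0.23   1.448]
80 -0.126 [ 0.378  0.236 -0.124  2.207  0.058  0.527  1.521] [ 0.353  0.393 -0.099  2.246  0.115  0.331  1.468]
80 -0.118 [ 0.376  0.248 -0.123  2.189  0.06   0.532  1.52 ] [ 0.353  0.403 -0.1    2.228  0.116  0.34   1.468]
```

Run:
```python
from h import *
np.set_printoptions(precision=3,suppress=True)
o=ori(np.radians(76))
manip.servo_line(P(-.126,.004,.12),o,vel=.2)
manip.servo_line(P(-.122,.004,.047),vel=.15)
print(manip.current_clock(),inP(manip.current_tool_pos()),manip.current_force())
save(viewer.get_image("scene"),'press_s',(220,90,420,240),4); save(viewer.get_image("top"),'press_t',(230,140,430,270),4)
for a in(65,68,72,75,78):print(a,[manip.solve_ik(pry(t,np.radians(a),s0=.02),ori(np.radians(a))) for t in(.28,.8)])
```

```text
5.65 [-0.122  0.004  0.047] [-0.009 -0.165 -0.096]
65 [array([ 0.774,  0.388, -0.653,  2.314,  1.326,  0.261,  0.26 ]), array([ 0.238,  0.235, -0.044,  2.219,  0.148,  0.254,  1.372])]
68 [array([ 0.579,  0.35 , -0.431,  2.28 ,  0.834,  0.226,  0.721]), array([ 0.265,  0.247, -0.071,  2.177,  0.124,  0.337,  1.399])]
72 [array([ 0.238,  0.331, -0.043,  2.237,  0.129,  0.263,  1.388]), array([ 0.289,  0.268, -0.096,  2.12 ,  0.104,  0.442,  1.422])]
75 [array([ 0.26 ,  0.343, -0.066,  2.195,  0.113,  0.345,  1.408]), array([ 0.303,  0.287, -0.111,  2.077,  0.095,  0.52 ,  1.433])]
78 [array([ 0.276,  0.359, -0.082,  2.153,  0.101,  0.424,  1.423]), array([ 0.315,  0.308, -0.124,  2.034,  0.09 ,  0.595,  1.441])]
```

View pics/press_s.png

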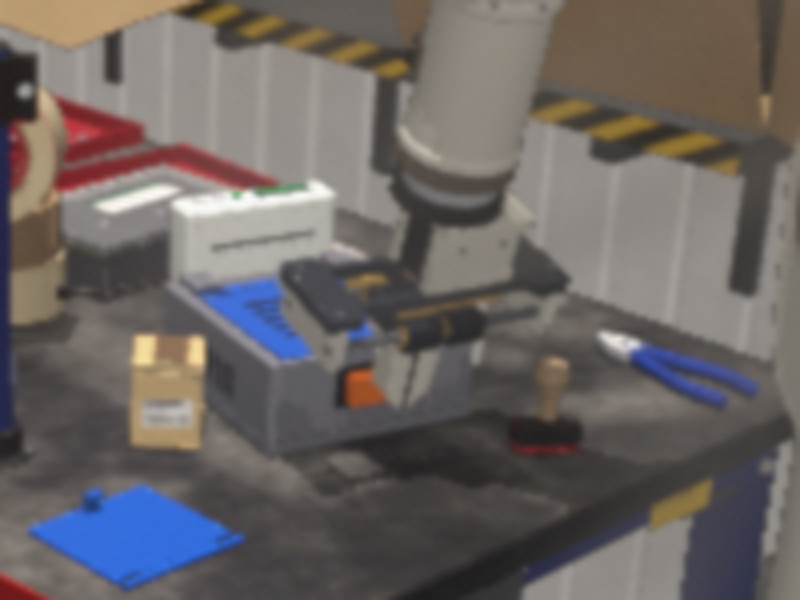

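View pics/press_t.png

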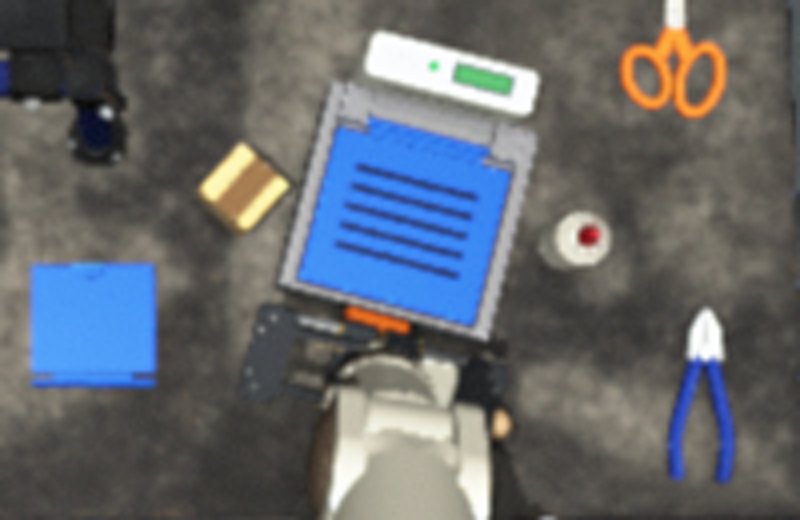

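The gripper is centred in front of the tab (scene crop 365,390) and clear of the stamp. I'll press next.

Run:
```python
from h import *
np.set_printoptions(precision=2,suppress=True)
f0=manip.current_force()
for x in (-.112,-.108,-.105,-.103,-.101,-.099,-.0975,-.096,-.0945,-.093,-.0915):
    manip.servo_line(P(x,.004,.047),vel=.05)
    f=manip.current_force()-f0; print(x,inP(manip.current_tool_pos())*1e3,f@ex,f[2])
    if f@ex<-13: break
manip.sleep(.1)
print(manip.current_clock())
save(viewer.get_image("scene"),'p2_s',(220,90,420,240),4); save(viewer.get_image("top"),'p2_t',(230,140,430,270),4)
```

```text
-0.112 [-111.3     3.95   47.37] -0.44198070209349205 -0.061500759703864066
-0.108 [-108.6     3.94   46.73] -3.2343498309427128 2.996372106290252
-0.105 [-105.8     3.96   46.56] -3.758509334555113 0.698580502337876
-0.103 [-103.58    3.91   46.66] -2.811014642032161 -0.059482848389407345
-0.101 [-101.58    3.94   46.69] -4.766585607568113 0.286653385804419
-0.099 [-101.      3.9    46.42] -8.399943460465957 5.0346515132735865
-0.0975 [-100.88    3.92   46.01] -12.078186107026601 5.935998713138903
-0.096 [-100.79    3.89   45.56] -14.850769062664668 8.14249973002943
7.95
```

View pics/p2_s.png

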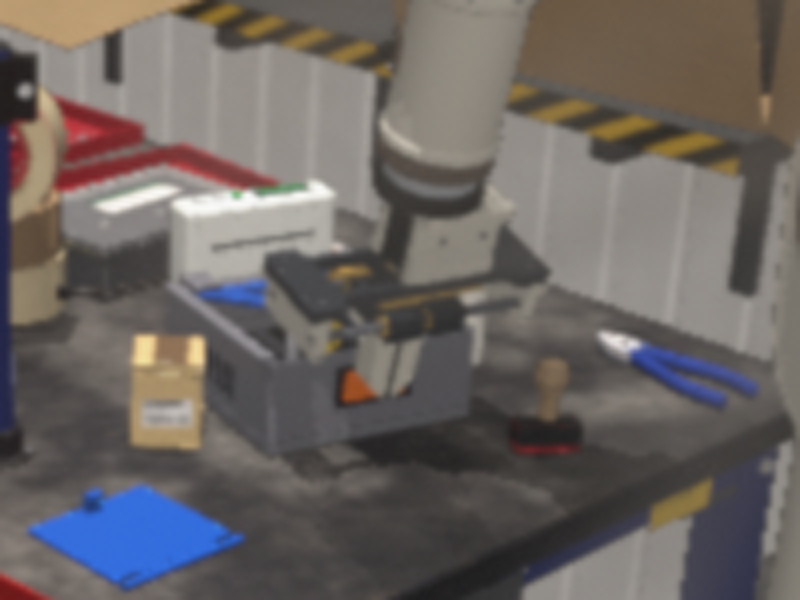

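View pics/p2_t.png

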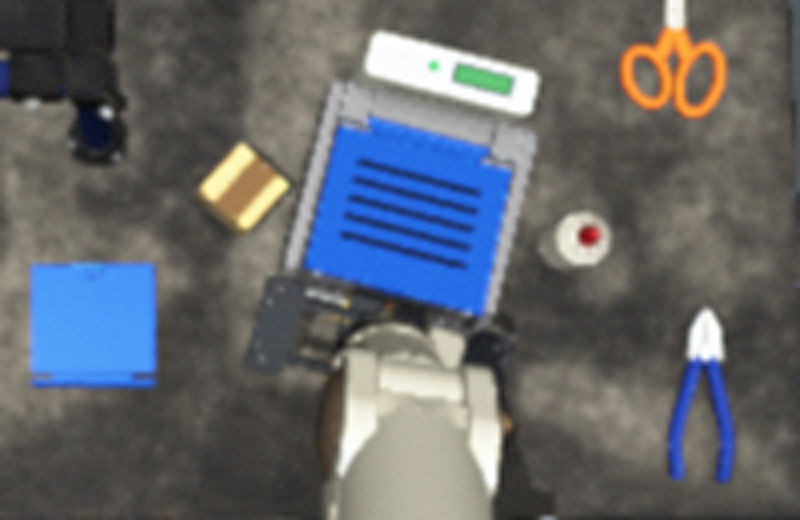

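The cover has sprung: its blue edge has moved up and back in both views. The tab travelled about 10 mm and then stopped at 15 N. Now I'll pry beside the leg, at y=+32 mm.

Run:
```python
from h import *
np.set_printoptions(precision=1,suppress=True)
a=np.radians(72); o=ori(a); s0=.022; f0=np.array([0,-.17,-.1])
ths=list(np.arange(.28,1.85,.13))
print([manip.solve_ik(pry(t,a,s0=s0),o) is not None for t in ths])
manip.servo_line(P(-.122,.015,.052),vel=.15)
p0=inP(pry(.28,a,s0=s0)); print(p0*1e3)
manip.servo_line(P(-.118,.032,p0[2]),o,vel=.15)
manip.servo_line(P(p0[0]-.010,.032,p0[2]),vel=.1)
f=manip.current_force(); print(manip.current_clock(),inP(manip.current_tool_pos())*1e3,f@ex,f[2])
save(viewer.get_image("scene"),'p3_s',(220,90,420,240),4); save(viewer.get_image("top"),'p3_t',(230,140,430,270),4)
```

```text
[True, True, True, True, True, True, True, True, True, True, True, True, True]
[-75.1  32.   81.7]
9.2583 [-85.6  31.5  80.9] -1.203755611661747 -0.4832734990683588
```

View pics/p3_s.png

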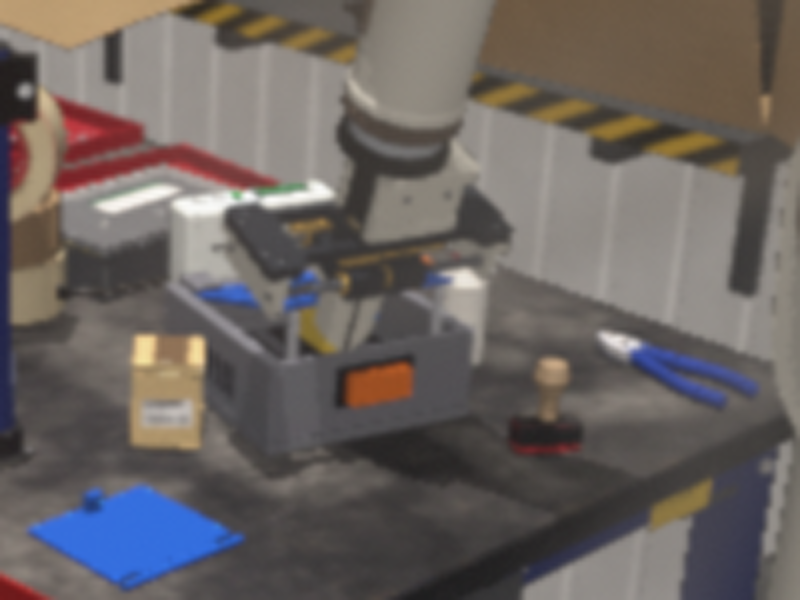

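View pics/p3_t.png

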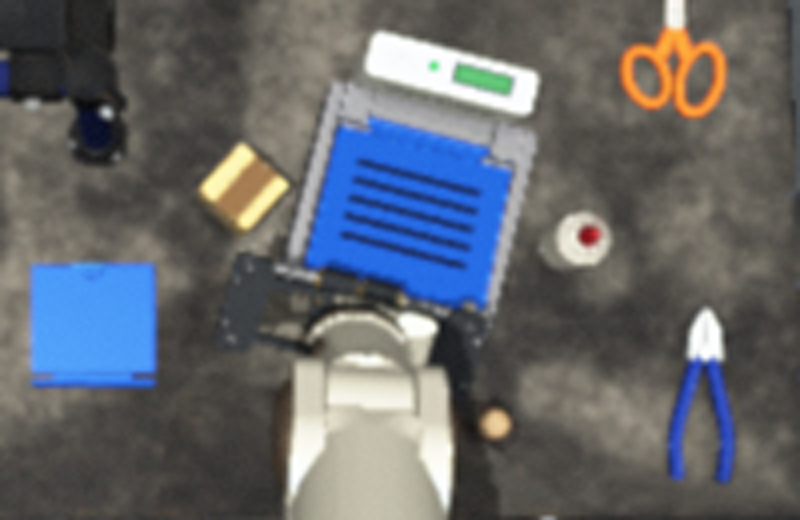

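Tips sit just above the case front wall (scene crop 345,345), under the raised edge, with the posts at (293,335) and (437,310) clear on either side. I'll drive the arc next.

Run:
```python
from h import *
np.set_printoptions(precision=1,suppress=True)
a=np.radians(72); s0=.022
def st(t):
    f=manip.current_force(); print(round(t,2),inP(manip.current_tool_pos())*1e3,f@ex,f@ey,f[2]); return f
manip.servo_line(pry(.28,a,s0=s0),vel=.08); st(.28)
for t in (.4,.53,.66,.8):
    manip.servo_line(pry(t,a,s0=s0),vel=.12); f=st(t)
    if np.linalg.norm(f)>25: break
print(manip.current_clock())
save(viewer.get_image("scene"),'p4_s',(220,90,420,240),4); save(viewer.get_image("top"),'p4_t',(230,140,430,270),4)
```

```text
0.28 [-77.1  31.7  80.7] -4.666238345672317 -1.0295015065854578 1.4574514099498983
0.4 [-68.5  32.1  98.4] -0.1296092293834812 -0.16219814147141032 -0.07540584579594489
0.53 [-61.3  32.1 113.9] 0.03726156802911083 0.57552927486848 -0.45428946644603196
0.66 [-52.1  32.  128.3] -0.36364446850655485 0.5737923452731192 -0.5251963697871829
0.8 [-39.7  32.  142.9] -0.32234499001192746 0.5986878805387933 -0.2503948849766827
10.825
```

View pics/p4_s.png

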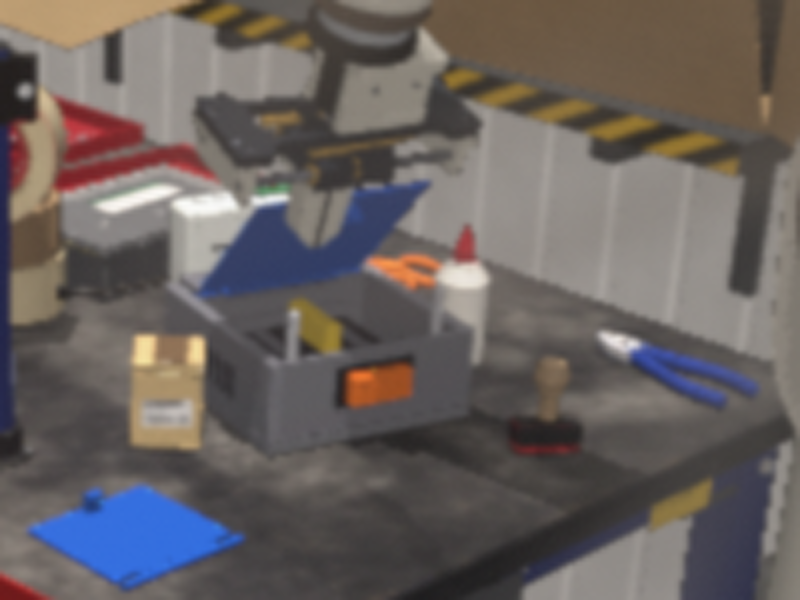

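View pics/p4_t.png

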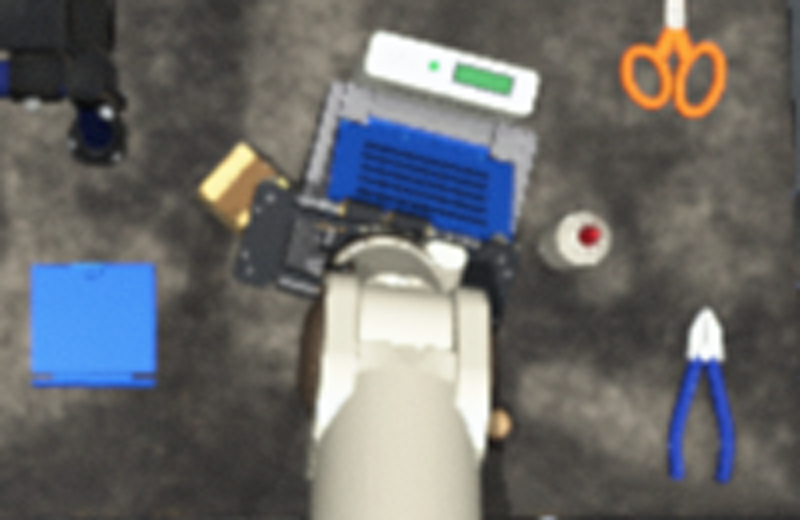

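The cover is riding on the fingers with its underside facing us, and the pack's yellow rib shows at crop (315,325). I'll continue past upright.

Run:
```python
from h import *
np.set_printoptions(precision=1,suppress=True)
a=np.radians(72); s0=.022
for t in (.95,1.1,1.26,1.4,1.55,1.68,1.8):
    manip.servo_line(pry(t,a,s0=s0),vel=.15)
    f=manip.current_force(); print(round(t,2),inP(manip.current_tool_pos())*1e3,f@ex,f@ey,f[2])
    if np.linalg.norm(f)>25: break
manip.sleep(.3)
p=inP(manip.current_tool_pos())
manip.servo_line(P(-.06,.032,.21),vel=.2)
manip.servo_line(P(-.11,.032,.25),vel=.2)
print(manip.current_clock())
S=viewer.get_image("scene"); T=viewer.get_image("top")
cv2.imwrite('pics/S5.png',S[:,:,::-1]);cv2.imwrite('pics/T5.png',T[:,:,::-1])
save(S,'p5_s',(220,90,420,240),4); save(T,'p5_t',(230,140,430,270),4)
```

```text
0.95 [-23.7  32.  156.8] 0.05996224871871159 0.4200171133202231 0.030038798179961856
1.1 [ -6.9  32.  167.3] -0.8207493944571379 0.5283559060674344 -0.7385634421960925
1.26 [ 12.8  32.  175.8] -0.7608590359892838 0.09060431508218339 0.17258201017065278
1.4 [ 28.5  32.1 180.1] -0.5021039935395457 -0.05209469235295581 -0.549427367626581
1.55 [ 45.7  32.  182.2] -0.07191615081424144 -0.623938028956869 -0.10121520471147614
1.68 [ 60.7  32.  181.9] -0.08814581880052773 -0.29846231627025466 -0.29607558472533735
1.8 [ 74.3  32.  179.8] -0.34538373228399755 0.6827158947244867 -0.20447022431067946
14.425
```

View pics/p5_s.png

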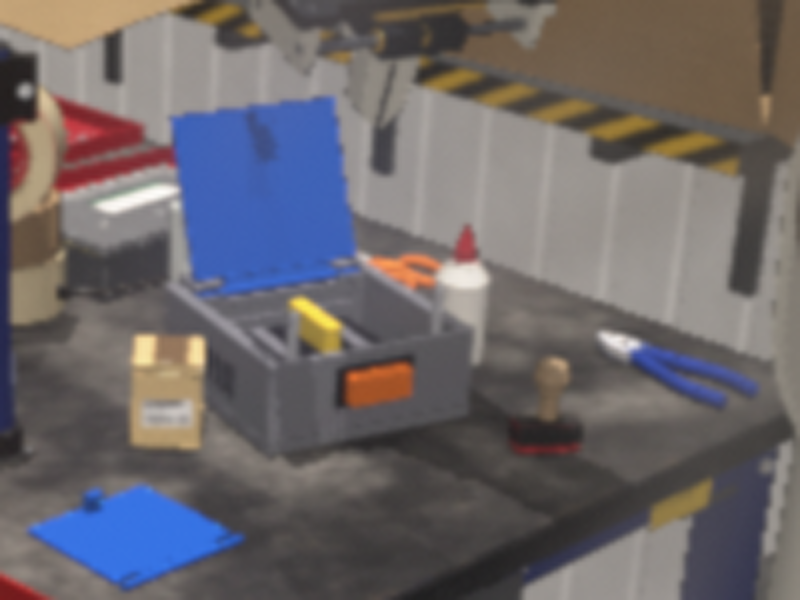

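View pics/p5_t.png

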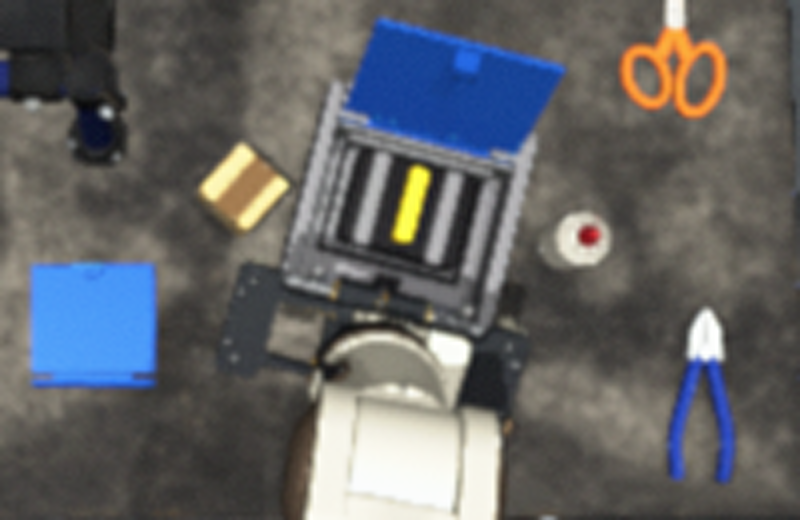

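The cover rests open on the hood, and the rib is fully visible at top crop (412,205) and scene crop (315,325). Next I'll measure the rib in both views.

Run:
```python
from h import *
np.set_printoptions(precision=4,suppress=True)
S=cv2.imread('pics/S5.png')[:,:,::-1].copy();T=cv2.imread('pics/T5.png')[:,:,::-1].copy()
tb=[b for b in blobs(T,(22,120,120),(33,255,255),20) if 320<b[1][0]<345]
sb=[b for b in blobs(S,(20,120,70),(33,255,255),15) if 285<b[1][0]<310]
print([(b[:3]) for b in tb],[(b[:3]) for b in sb])
h=cv2.boxPoints(tb[0][2]); print([inP(onz("top",p,.066)) for p in h]); c=onz("top",tb[0][1],.066); print("rib top centre",c,inP(c))
hh=h[np.argsort(h[:,1])]; r=onz("top",hh[:2].mean(0),.066)-onz("top",hh[2:].mean(0),.066); print("rib yaw deg",np.degrees(np.arctan2(r[1],r[0])))
save(S,'rib_s',(280,155,320,185),16); save(T,'rib_t',(315,170,355,210),14)
```

```text
[(np.int32(113), array([332.5, 190.7]), ((332.47308349609375, 190.765380859375), (5.700876235961914, 19.64609718322754), 15.255120277404785))] [(np.int32(94), array([299. , 170.9]), ((298.229736328125, 170.87838745117188), (15.344688415527344, 8.137334823608398), 35.53767776489258))]
[array([-0.0272,  0.0086,  0.066 ]), array([0.0362, 0.0073, 0.066 ]), array([ 0.0359, -0.0108,  0.066 ]), array([-0.0274, -0.0094,  0.066 ])]
rib top centre [ 0.5831 -0.1912  0.066 ] [ 0.0045 -0.0011  0.066 ]
rib yaw deg -16.212695611929732
```

View pics/rib_s.png

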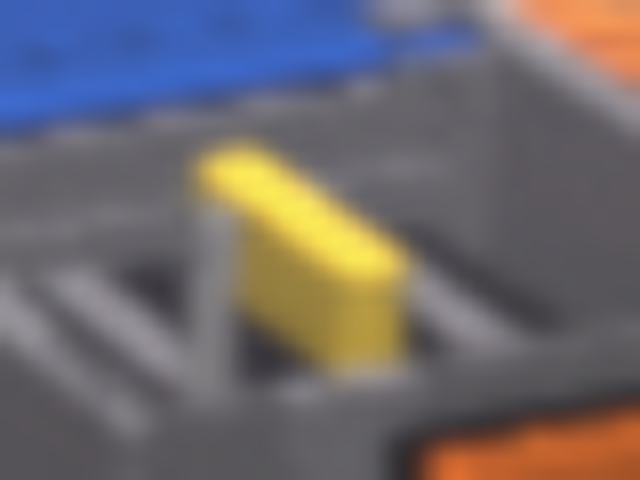

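View pics/rib_t.png

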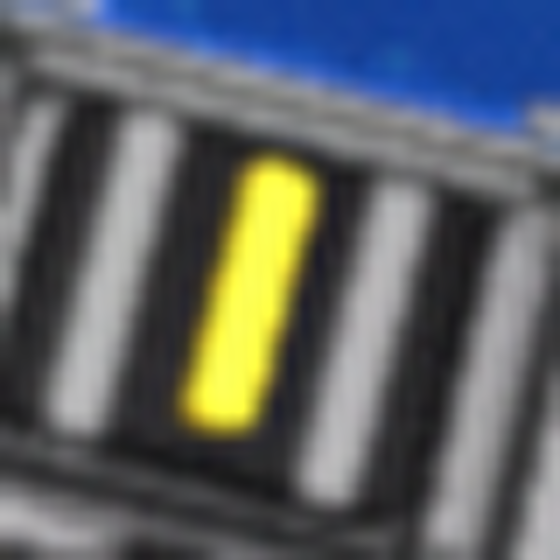

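Run:
```python
from h import *
np.set_printoptions(precision=4,suppress=True)
for s,t in(((302,213),(245,297)),((235,165),(278,170)),((370,262),(214,417))):
    p,e=tri((280+s[0]/16-.47,155+s[1]/16-.47),(315+t[0]/14-.46,170+t[1]/14-.46)); print(p,inP(p),e)
q=ori(np.pi/2)
for z in(.2,.11,.047): print(manip.solve_ik(P(.0045,-.001,z),q))
```

```text
[ 0.5815 -0.192   0.0627] [ 0.0032 -0.0022  0.0627] 0.004960569960619921
[ 0.6102 -0.2012  0.0612] [ 0.0332 -0.0037  0.0612] 0.007337595725449946
[ 0.5545 -0.1836  0.0636] [-0.025  -0.0012  0.0636] 0.0032554394462519453
[ 0.3101  0.4288 -0.0487  1.6837  0.0236  1.0297  1.5627]
[ 0.3174  0.5347 -0.0588  1.7493  0.0396  0.8588  1.5499]
[ 0.3227  0.6233 -0.0662  1.7749  0.0569  0.7453  1.5361]
```

The triangulated rib top is 0.063 ± 0.004 m, which agrees with 0.066. I'll grasp it.

Run:
```python
from h import *
np.set_printoptions(precision=1,suppress=True)
q=ori(np.pi/2); X,Y=.004,-.0015
def st(n):
    f=manip.current_force(); print(n,round(manip.current_clock(),2),inP(manip.current_tool_pos())*1e3,f); return f
effector.open_jaws()
manip.move_pose(P(X,Y,.22),q); st('above')
manip.servo_line(P(X,Y,.08),vel=.15); f0=st('in')
for z in(.06,.053,.050,.048,.0465):
    manip.servo_line(P(X,Y,z),vel=.06); f=st(z)
    if f[2]-f0[2]>4: 
        manip.servo_line(P(X,Y,z+.003),vel=.05); break
save(viewer.get_image("scene"),'p6_s',(220,90,420,240),4)
```

```text
above 16.56 [  4.   -1.6 218.3] [-0.8  0.6 -0.9]
in 17.64 [ 4.9 -1.5 81.3] [0.  0.2 0.5]
0.06 18.12 [ 3.5 -1.5 59.3] [-0.   1.2 -0.7]
0.053 18.39 [ 3.6 -1.5 52.5] [-0.4  0.2  0.8]
0.05 18.64 [ 3.9 -1.5 49.8] [ 0.1 -0.7 -0.4]
0.048 18.89 [ 3.9 -1.5 47.9] [ 0.8  0.9 -0.8]
0.0465 19.14 [ 3.9 -1.5 46.4] [0.1 0.6 0.5]
```

View pics/p6_s.png

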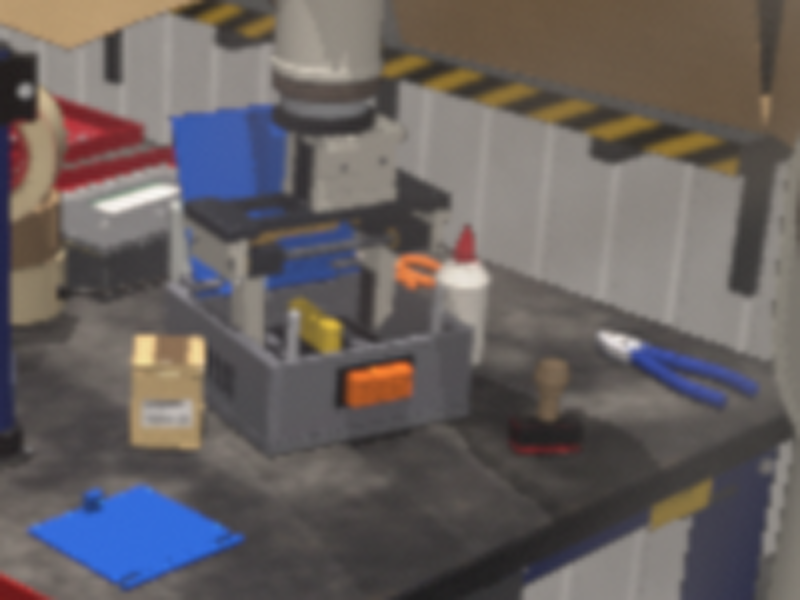

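The jaws straddle the rib inside the bay with no contact force. I'll grip and lift.

Run:
```python
from h import *
np.set_printoptions(precision=1,suppress=True)
X,Y=.004,-.0015
effector.close(35); print(manip.current_clock(),"gap",manip.current_finger_gap()*1e3,manip.current_force())
manip.servo_line(P(X,Y,.066),vel=.06); print(manip.current_force(),manip.current_finger_gap()*1e3)
manip.servo_line(P(X,Y,.19),vel=.15); print(manip.current_clock(),manip.current_force(),manip.current_finger_gap()*1e3)
save(viewer.get_image("scene"),'p7_s',(220,60,420,210),4);save(viewer.get_image("top"),'p7_t',(230,140,430,270),4)
```

```text
20.375 gap 13.67511432234284 [ 0.6 -0.3  0.7]
[-0.1 -0.5 -2.8] 13.404323083899543
21.825 [-0.9  0.  -3.1] 13.678274759938176
```

View pics/p7_s.png

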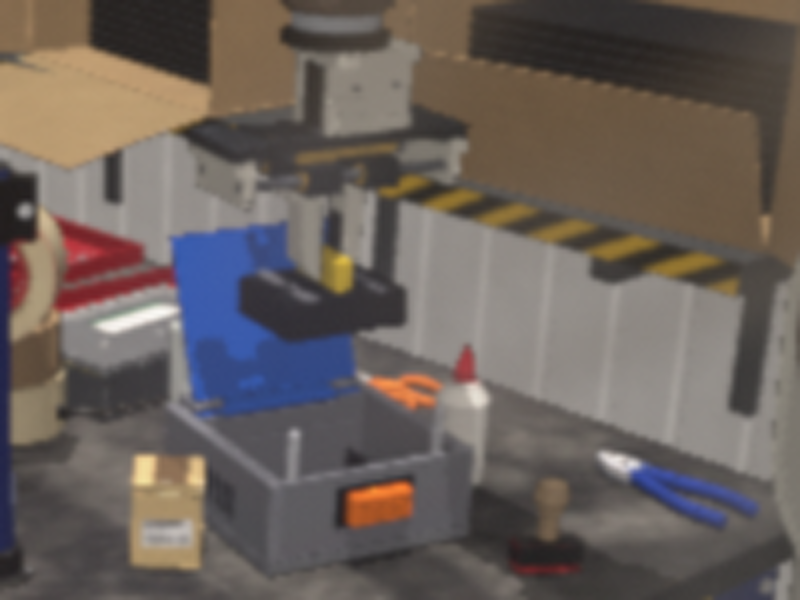

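Run:
```python
from h import *
np.set_printoptions(precision=4,suppress=True)
# tray corners from the top crop (x6 of 115,190): walls' outer top edge
c=[onz("top",(115+u/6-.42,190+v/6-.42),.022) for u,v in((72,125),(603,70),(628,378),(80,432))]
print(np.array(c),np.mean(c,0))
# tray corners scene (x4 of 85,210), top edge
s=[onz("scene",(85+u/4-.375,210+v/4-.375),.022) for u,v in((40,238),(457,55),(645,155),(215,382))]
print(np.array(s),np.mean(s,0))
C=np.mean(c,0)
d=(c[0]-c[1]); yaw=np.arctan2(d[1],d[0])-np.pi/2; d2=c[1]-c[2]; print(np.degrees(yaw),np.degrees(np.arctan2(d2[1],d2[0])))
tx=np.array([np.cos(yaw),np.sin(yaw),0]);ty=np.array([-np.sin(yaw),np.cos(yaw),0])
for u,v in((390,235),(515,215),(520,275),(405,298)):
    p=onz("top",(115+u/6-.42,190+v/6-.42),.06)-C; print("tape top in tray",p@tx,p@ty)
for u,v in((395,205),(425,217),(510,165)):
    p=onz("scene",(85+u/4-.375,210+v/4-.375),.003)-np.mean(s,0); print("tape base scene in tray",p@tx,p@ty)
```

```text
[[0.5258 0.48   0.022 ]
 [0.555  0.1884 0.022 ]
 [0.3873 0.1735 0.022 ]
 [0.3589 0.4708 0.022 ]] [0.4568 0.3282 0.022 ]
[[0.518  0.4855 0.022 ]
 [0.5449 0.1953 0.022 ]
 [0.3773 0.1803 0.022 ]
 [0.3489 0.4734 0.022 ]] [0.4473 0.3336 0.022 ]
5.728951627267531 5.062339780929194
tape top in tray 0.0035825278232826697 -0.03149101394239107
tape top in tray 0.007327709354879938 -0.09869372988276644
tape top in tray -0.02463212420060986 -0.09851856204932527
tape top in tray -0.0304881109978002 -0.03663619914985424
tape base scene in tray -0.00035786454907817133 -0.028349120567890816
tape base scene in tray -0.021985877975768783 -0.032463379581194045
tape base scene in tray -0.014753385159854132 -0.10343202870010529
```

The pack is lifted clear with the cover still open, and the load reads about 3 N. The tape lies at tray y -0.10 to -0.03, and both views agree. Its long side runs along tray y, unlike the text. I'll place the pack at tray y ≈ +0.068.

```bash
cat >> h.py <<'E'
def down(yawdeg):
    y=np.radians(yawdeg); x=np.array([-np.sin(y),np.cos(y),0]); z=np.array([0,0,-1.])
    return R.from_matrix(np.stack([x,np.cross(z,x),z],1)).as_quat()
TC=np.array([.454,.330]); TY=np.radians(5.4)
G=TC+.068*np.array([-np.sin(TY),np.cos(TY)])
E
python3 - <<'E'
from h import *
np.set_printoptions(precision=3,suppress=True)
print(G,manip.solve_ik([*G,.04],down(5.4)))
manip.servo_line([.46,-.03,.20],down(-8),vel=.2); print(manip.current_clock())
manip.servo_line([*G,.20],down(5.4),vel=.2)
manip.servo_line([*G,.09],vel=.15); print(manip.current_clock(),manip.current_q(),manip.current_finger_gap(),manip.current_force())
save(viewer.get_image("scene"),'p8_s',(60,150,260,300),4);save(viewer.get_image("top"),'p8_t',(115,170,255,275),5)
E
```

```text
[0.448 0.398] [-0.44   0.658 -0.44   1.805  0.386  0.764  0.583]
23.0917
26.2667 [-0.497  0.566 -0.361  1.788  0.259  0.832  0.683] 0.013770543542285501 [ 0.111 -0.659 -2.789]
```

View pics/p8_s.png

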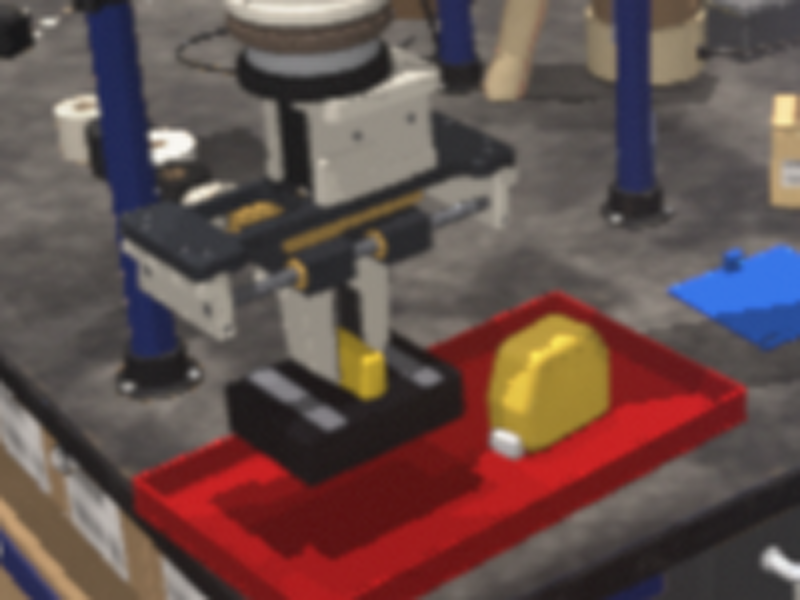

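View pics/p8_t.png

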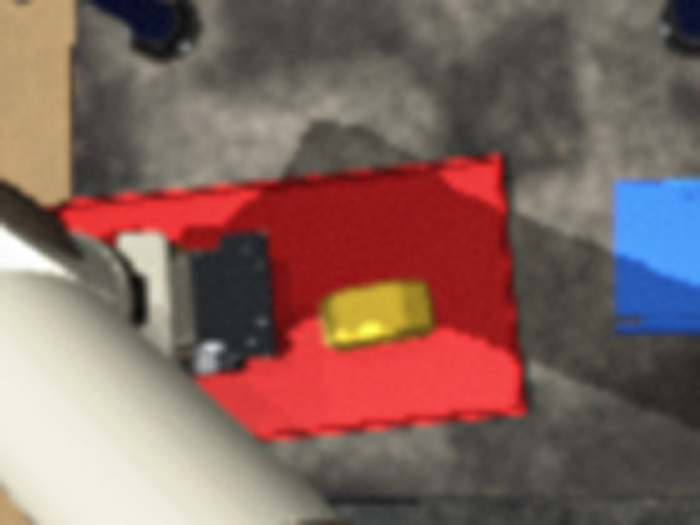

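The pack hangs level over the free part of the tray (scene crop 345,425), with clear space to the tape at (550,385). I'll lower it under force watch.

Run:
```python
from h import *
np.set_printoptions(precision=4,suppress=True)
manip.servo_line([*G,.045],vel=.08); manip.sleep(.2)
f0=np.mean([manip.current_force()[2] for _ in range(3)]);print(f0)
for z in(.042,.040,.039,.038,.037,.036,.035,.034):
    manip.servo_line([*G,z],vel=.03); manip.sleep(.1); f=manip.current_force(); print(z,manip.current_tool_pos(),f)
    if f[2]-f0>3: break
print(manip.current_clock())
save(viewer.get_image("scene"),'p9_s',(60,150,260,300),4)
```

```text
-2.3921683627224812
0.042 [0.4476 0.3977 0.042 ] [ 0.6825  0.0623 -3.2364]
0.04 [0.4476 0.3977 0.0399] [-0.6176 -0.4513 -2.405 ]
0.039 [0.4476 0.3977 0.039 ] [-0.4801  0.5726 -1.6796]
0.038 [0.4476 0.3977 0.038 ] [-0.1969 -0.8675 -2.9793]
0.037 [0.4478 0.3979 0.0375] [-0.4544 -1.5715  4.8952]
29.025
```

View pics/p9_s.png

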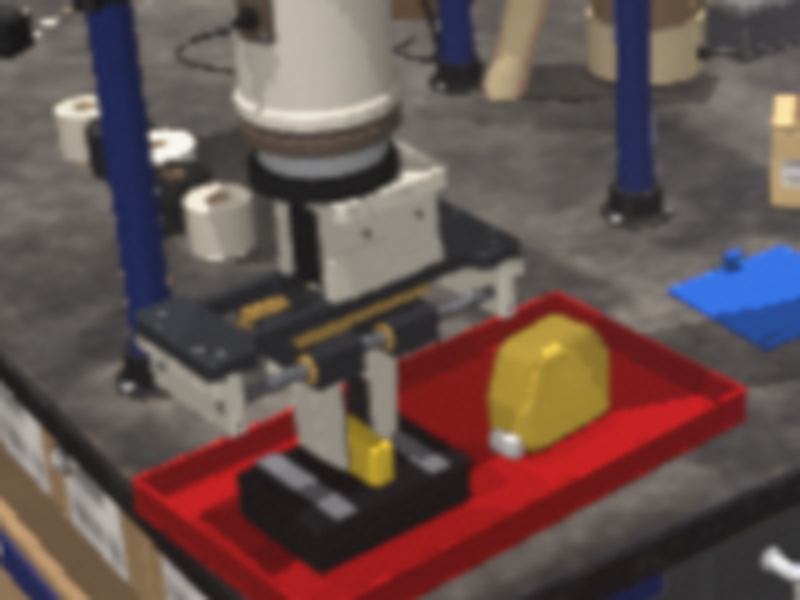

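Contact came at z = 0.0375, as predicted, and the pack sits flat in the tray. I'll release it and retreat.

Run:
```python
from h import *
np.set_printoptions(precision=4,suppress=True)
effector.open_jaws(); manip.sleep(.2); print(manip.current_finger_gap(),manip.current_force())
manip.servo_line([*G,.16],vel=.12)
manip.servo_line([G[0]-.06,G[1]+.1,.25],vel=.2)
print(manip.current_clock())
S=viewer.get_image("scene");T=viewer.get_image("top")
save(S,'p10_s',(60,120,340,320),2.8);save(T,'p10_t',(115,130,365,275),3.2)
```

```text
0.09195551576304585 [-0.7788  0.1896 -0.3238]
32.625
```

View pics/p10_s.png

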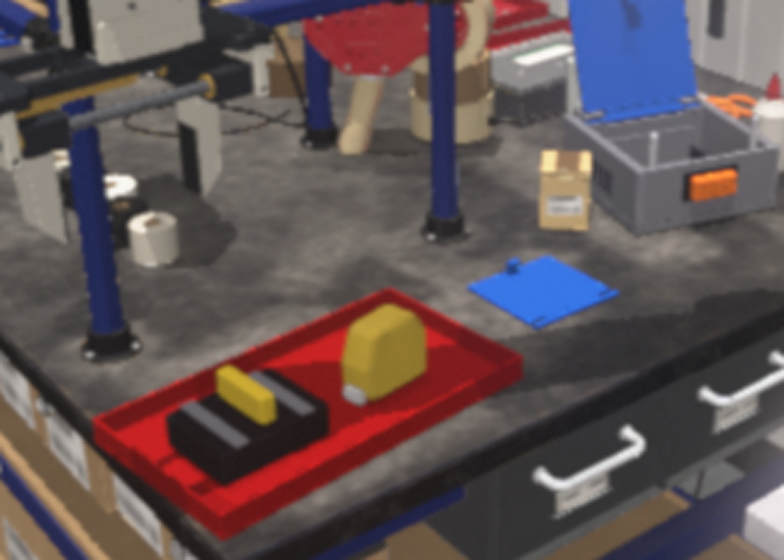

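View pics/p10_t.png

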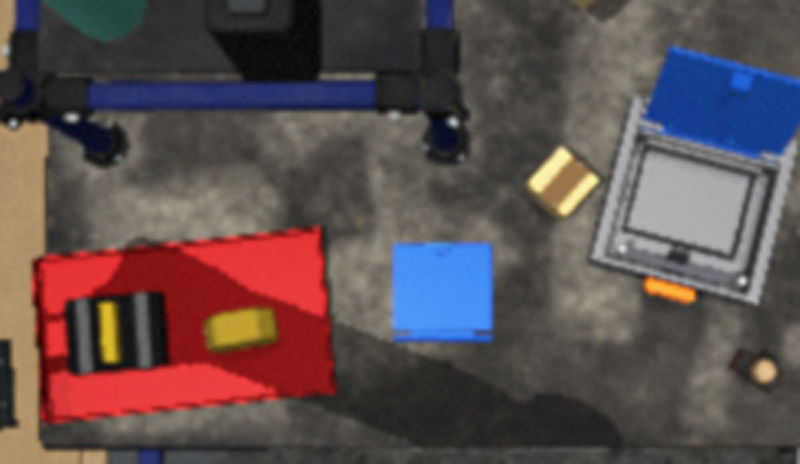

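The pack lies flat with its rib up (top crop 116,332), well clear of the tape (240,328). The cover is open, and the other objects haven't moved. I'll hand it in.

Run:
```python
from h import *
manip.sleep(.3); print(manip.hand_in(), manip.current_clock())
```

```text
the job is handed in; nothing more can be done
the job is handed in; nothing more can be done
```

I finished the whole job and handed it in at about 33 s of the 69 s allowed; no verdict was reported.

**What I did:**
- I pressed the tab about 10 mm to its stop, with a peak force of about 15 N, and the cover sprang up.
- I swung the cover over beside its latch leg until it rested open on the hood.
- I gripped the pack's rib (finger gap 13.7 mm, load about 3 N), lifted it out and carried it in front of the shelf.
- I lowered it into the tray until it touched down at the height I had predicted, then released it.

**Last checks:** the final pictures from both cameras show:
- The pack lies flat, rib up, with about 40 mm of clear space to the tape measure.
- The cover is still leaning open on the hood.
- The kraft box and tape measure look unmoved, and so do the stamp (top view) and glue bottle (mostly out of frame). I judged this by eye.

**Disagreements:**
- **Camera views:** the scene camera put the tray about 9 mm away in x from where the top camera did, so I trusted the top view more. The touch contacts agreed with it to about 2 mm.
- **Rib height:** I measured the rib top at 63 mm, against the 66 mm given.
- **Tape measure:** its long side lies along the tray's y, not along x as the text says.

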